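# Set the portioning stop to the yellow mark

### The job

Set the portion length on the green portioning board: with the fingertips or the outside of the fingers, push the aluminium stop plate along its rail until the stop clicks into the notch beside the yellow tab, and leave it sitting there. Only push: do not pinch or lift the stop, leave its black knob alone, and do not disturb the jars, bottles and dishes around it.

Things in the scene. Friction and masses are not known exactly. Their poses are not given: they have to be found in the camera images.
- board: Green plastic portioning board, 300 (x) by 400 (y) by 20 mm thick, fixed. Origin: centre of its underside, on the table. Its y axis runs along the rail, its x axis points from the front edge, near the robot, to the rail side; z up. It stands up to 0.25 rad askew. All x and y below are in its frame; heights are above the table.
- rail_mid (a point): Middle of the top of the fixed steel rail (22 mm wide, top 40 mm high), at x = +100, y = 0 mm. The rail runs along y to +-132 mm, with end posts 50 mm high at y = +-146 mm. Four notches, 13 mm gaps, cross its top at y = -95, -50, +50 and +95 mm, each with one coloured tab beside it.
- portion_stop (a joint): Position (m) of the stop along the rail: the y of the middle of its plate; 0 in the middle of the rail, range -0.112 to +0.112; starts within 0.018 of 0. Sliding takes about 2 N. Within about 6 mm of a notch a spring ball drops in and draws the stop to within about 2 mm of the notch's middle; pushing it out takes 8 to 13 N. The stop cannot leave the rail.
- stop_face (a point): Middle of the thickness of the stop's upright aluminium plate at x = -20 mm, 52 mm high: push about here, on either side. The plate is 10 mm thick along y, reaches from x = -75 to +84 mm and from 24 to 80 mm high. Beyond it a steel saddle, 44 mm long along y, rides the rail (x = 84 to 116 mm, top 56 mm high).
- stop_pointer (a point): End of the small orange pointer on the saddle, on the side of the tabs, in line with the plate's middle, 49 mm high, x = 124 mm. It faces the tab when the stop is in that tab's notch.
- plunger (a joint): Drop (m) of the spring ball and its knob: 0 while the ball rides on the rail's flat top, about 0.0026 when it has dropped into a notch, negative if the knob is pulled up. Axis down.
- index_knob: Black knob, 24 mm across and 18 mm tall, on top of the saddle, its top about 80 mm above the table. Origin: on the knob's axis at the height of the rail's top, 22 mm under the knob's underside. Not to be touched.
- stop_left: Half of the stop's plate and saddle on the board's +y side, moving with the stop. Origin on the rail's centre line, at the height of the rail's top.
- stop_right: The same for the half on the board's -y side.
- tab_yellow: Yellow plastic tab, 16 (x) by 24 (y) mm and 34 mm tall, fixed on the board at x = +134 mm in the board's frame, beside one of the four notches (its y in the board's frame is the notch's y). Origin: centre of its underside, 20 mm above the table; its axes are parallel to the board's. It marks the notch that is wanted.
- tab_red: Red plastic tab, 16 (x) by 24 (y) mm and 34 mm tall, fixed on the board at x = +134 mm in the board's frame, beside one of the four notches (its y in the board's frame is the notch's y). Origin: centre of its underside, 20 mm above the table; its axes are parallel to the board's. It marks another notch.
- tab_blue: Blue plastic tab, 16 (x) by 24 (y) mm and 34 mm tall, fixed on the board at x = +134 mm in the board's frame, beside one of the four notches (its y in the board's frame is the notch's y). Origin: centre of its underside, 20 mm above the table; its axes are parallel to the board's. It marks another notch.
- tab_black: Black plastic tab, 16 (x) by 24 (y) mm and 34 mm tall, fixed on the board at x = +134 mm in the board's frame, beside one of the four notches (its y in the board's frame is the notch's y). Origin: centre of its underside, 20 mm above the table; its axes are parallel to the board's. It marks another notch.
- spice_jar: Amber spice jar with a brass lid, 40 mm across, 75 mm tall, loose, standing on the strip along the board's front edge, 26 mm or more clear of the stop plate's path. Origin: centre of its underside. Not to be disturbed.
- salt_shaker: White salt shaker with a steel top, 36 mm across, 70 mm tall, loose, standing on the strip along the board's front edge, 28 mm or more clear of the stop plate's path. Origin: centre of its underside. Not to be disturbed.
- green_bottle: Green glass bottle, 72 mm across, 240 mm tall, loose, on the table to the left of the board. Origin: centre of its underside. Not to be disturbed.
- squeeze_bottle: White squeeze bottle, 66 mm across, 190 mm tall, loose, on the table to the left of the board. Origin: centre of its underside. Not to be disturbed.
- measuring_jug: Clear measuring jug with a handle, 110 mm across, 125 mm tall, loose, on the table to the right of the board. Origin: centre of its underside. Not to be disturbed.
- glass: Drinking glass, 72 mm across, 95 mm tall, loose, on the table to the right of the board. Origin: centre of its underside. Not to be disturbed.

How it is judged:
By the outcome, as a careful person would: the job done as asked, in the order asked, and still so for the second after the job is handed in, with the robot touching nothing.
It also fails if it takes over 48 s, if anything falls off the work surface, if the arm or the gripper's body presses on something with over 40 N, if the wrist force passes 120 N, or if a joint passes its speed limit or range.

### The arm

A 6-joint arm with a two-finger parallel gripper is mounted at the origin on the work surface. World frame = base frame: x ahead of the robot, y to its left, z up, the work surface at z = 0. Lengths are in m, angles in rad, forces in N, time in s.
With the tool pointing down it reaches from about 0.35 to 1 m from the base axis. Payload 7.1 kg.
Tool frame: the origin (TCP) lies between the finger pads; the fingertips stand 22 mm ahead of it and the grasp point (between the pads) lies 3 mm ahead of it; x points along the fingers, y is the direction in which the jaws open and shut, and the axes are right-handed (so a half turn about x gives the same grasp; the last joint's range is limited). The gripper opens to 85 mm and grips with 20 to 120 N. Pads are 22 mm wide; open, the fingers measure 114 mm over their backs; the gripper's body (76 mm by 85 mm) begins 54 mm behind the grasp point. The pads swing forward as they close: fully open they stand 13 mm farther back than shut.
Start: joints at [-1.302, 0.423, 1.63, -0, 1.089, -0.019], TCP at [0.177, -0.599, 0.253] pointing down, gripper open.
Joint ranges: [-3, 3], [-0.9, 2.11], [0.09, 2.58], [-1.31, 4.45], [0.11, 2.69], [-2.54, 2.54]. Speed limits (rad/s): [2.39, 2.39, 3.01, 3.14, 3.14, 3.14].

### API

Orientations are given as a rotation vector (axis times angle).
In Python, from rig import manip gives the robot as it stands. The module is installed in compiled form; this text tells all that it offers. Calls block until the motion is done:
- manip.move_to(position, orientation): joint-space move of the TCP to a pose.
- manip.servo_line(position, orientation=None, rate=0.15): straight line of the TCP; orientation=None keeps the orientation; rate is the mean speed in m/s.
- manip.set_joints(angles): joint-space move.
- manip.command_gripper(opening, f_grip=None): finger opening in m; f_grip is the grip in N (None keeps the last); returns when the fingers have stopped.
- manip.hold(seconds).
- manip.solve_ik(position, orientation): joint angles nearest the present ones, or None.
- manip.camera(name): name is "scene" or "top"; returns a dict with "image" (400x640x3 uint8, red, green, blue), "fx", "fy", "cx", "cy" (pixels), "cam_to_world" (4x4, takes a point from camera to world coordinates). Camera axes: x right, y down, z forward; pixel columns grow to the right and rows downward; lengths in m; the calibration is good to about 2 mm. A picture is of the moment at which its call begins. There is no depth.
A pose or a line that the arm cannot do raises manip.IKError and nothing moves.
- manip.sign_off(): hands the job in, once; it reports no verdict.
Readings, each from a call of its own:
- manip.get_time(): time.
- manip.get_joint_positions(): joint angles.
- manip.get_joint_vel(): joint speeds.
- manip.get_tau(): joint torques, N m.
- manip.get_position(): TCP position.
- manip.get_ee_rot(): TCP orientation.
- manip.get_contact_force(): force on the tool from outside, world axes, zero at the start.
- manip.get_torque(): the same for the moment, N m.
- manip.get_width(): finger opening in m.
Only numpy, scipy, OpenCV 4.12 (cv2) and the standard library are available. Lean on these libraries where they do the work, as an engineer would, in place of code of your own. Each camera call takes 0.05 s, during which the arm holds its last target. There are 200 camera calls.

## Working session

There is one attempt and no reset: what is moved stays moved. The work goes in short steps, each a Python script; the robot and the scene stay as the last script left them, time stands still between calls to the robot, and variables do not carry over. Pictures are saved under pics/ and viewed, about 8 in all and at most 12, crops included, and the job is handed in when it is done.

```bash
mkdir -p pics
python3 - <<'E'
from rig import manip
import cv2,numpy as np
for n in("top","scene"):
    c=manip.camera(n);cv2.imwrite(f"pics/{n}0.png",c["image"][:,:,::-1])
    print(n,c["fx"],c["fy"],c["cx"],c["cy"]);print(np.round(c["cam_to_world"],4))
print(manip.get_ee_rot(),manip.get_time())
E
```

```text
top 389.1588746739389 389.1588746739389 320.892955081674 205.34913700211288
[[ 0.0102 -0.9966  0.082   0.4988]
 [-0.9997 -0.0118 -0.0194 -0.0152]
 [ 0.0203 -0.0818 -0.9964  1.3237]
 [ 0.      0.      0.      1.    ]]
scene 375.9314165229667 375.9314165229667 323.9458372309065 203.66401281121298
[[ 0.6007  0.5952 -0.5338  1.1163]
 [ 0.7994 -0.4364  0.413  -0.4323]
 [ 0.0129 -0.6748 -0.7379  0.8174]
 [ 0.      0.      0.      1.    ]]
[ 2.06739439  0.30097192 -2.06773952] 0.1
```

View pics/top0.png

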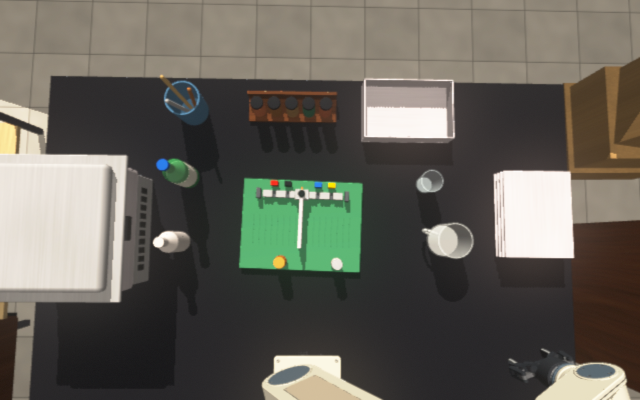

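View pics/scene0.png

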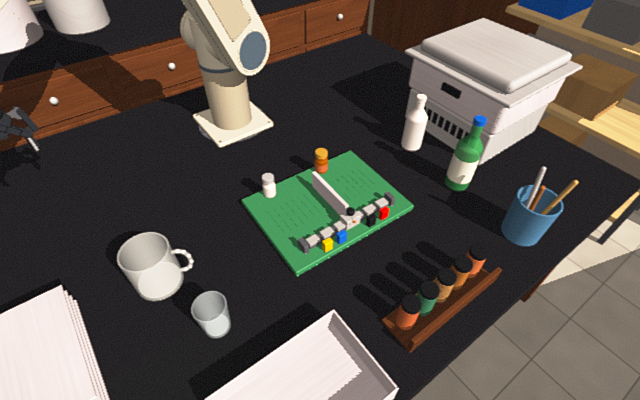

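The top view shows the board with tabs from left (+y): red (275,184), black (288,184), blue (318,185) and yellow (332,185). Yellow is therefore the −95 notch. The plate runs from (303,192) to (299,247), near y≈0, with the jars at (279,262) and (337,264). I'll push towards −y from the +y side.

```bash
cat > h.py <<'E'
from rig import manip
import cv2,numpy as np
def ray(c,u,v,z):
    T=c["cam_to_world"];d=T[:3,:3]@np.array([(u-c["cx"])/c["fx"],(v-c["cy"])/c["fy"],1.])
    return (T[:3,3]+d*(z-T[2,3])/d[2])
def masks(c):
    h=cv2.cvtColor(c["image"],cv2.COLOR_RGB2HSV);R=lambda a,b:cv2.inRange(h,a,b)
    return dict(green=R((55,100,60),(85,255,255)),yellow=R((24,150,120),(34,255,255)),blue=R((100,150,80),(125,255,255)),red=R((0,190,100),(6,255,255))|R((172,190,100),(180,255,255)))
def cents(m):
    n,_,s,ce=cv2.connectedComponentsWithStats(m);return [(int(s[i,4]),ce[i]) for i in range(1,n) if s[i,4]>5]
E
python3 - <<'E'
from h import *
for n in("top","scene"):
    c=manip.camera(n);m=masks(c)
    k=max(cv2.findContours(cv2.morphologyEx(m["green"],cv2.MORPH_CLOSE,np.ones((3,3))),cv2.RETR_EXTERNAL,cv2.CHAIN_APPROX_NONE)[0],key=cv2.contourArea)
    P=np.array([ray(c,*p[0],.02)[:2] for p in k]);r=cv2.minAreaRect((P*1000).astype(np.float32));print(n,r)
    for q in("yellow","blue","red"):print(q,[(a,np.round(p,1),np.round(ray(c,*p,.05)[:2],4)) for a,p in cents(m[q])])
c=manip.camera("top");cv2.imwrite("pics/t1.png",cv2.resize(c["image"][170:280,230:370,::-1],None,fx=5.5,fy=5.5,interpolation=cv2.INTER_CUBIC))
E
```

```text
top ((540.5279541015625, 24.575958251953125), (401.8013916015625, 302.7843322753906), 88.21642303466797)
yellow [(38, array([331.3, 185. ]), array([ 0.6714, -0.0737]))]
blue [(129, array([162. , 164.4]), array([0.7325, 0.4835])), (39, array([317.9, 184.4]), array([ 0.6727, -0.0295]))]
red [(32, array([274.1, 182.8]), array([0.6762, 0.115 ]))]
scene ((544.49462890625, 23.039520263671875), (405.3648986816406, 311.9468688964844), 88.00598907470703)
yellow [(98, array([328.3, 244. ]), array([ 0.6778, -0.0766]))]
blue [(903, array([556.5,   6.3]), array([0.1472, 1.8884])), (124, array([479.6, 120.5]), array([0.5682, 0.6732])), (119, array([341.1, 236.3]), array([ 0.678 , -0.0356]))]
red [(94, array([383.3, 212.8]), array([0.6834, 0.1069]))]
```

View pics/t1.png

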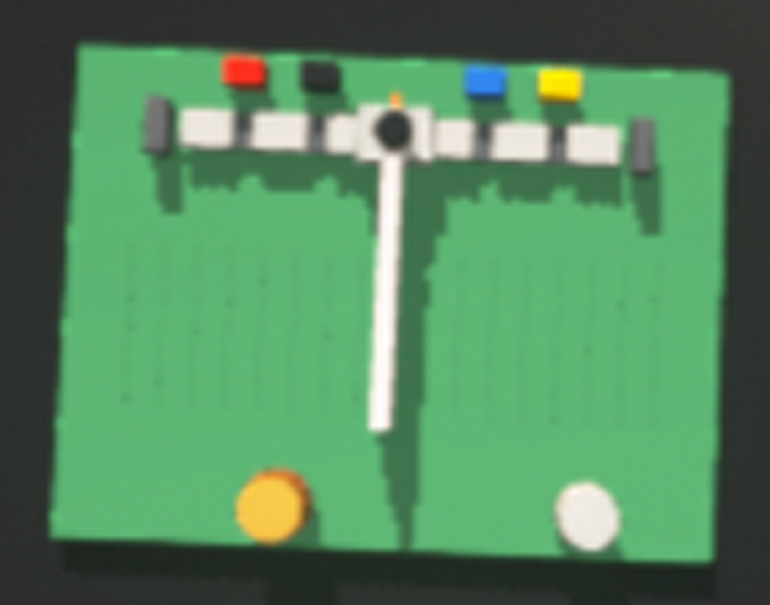

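Board centre is about (0.540, 0.0245) and its yaw about −0.028. The tab midpoint and the board outline agree. The stop is near y≈+4 mm. Now I'll move in beside the plate with the gripper shut and the jaw axis along board x.

```bash
cat >> h.py <<'E'
from scipy.spatial.transform import Rotation as Ro
YAW=-.028;C=np.array([.540,.0245]);ex=np.array([np.cos(YAW),np.sin(YAW),0]);ey=np.array([-ex[1],ex[0],0])
def W(x,y,z):return np.array([*C,0])+ex*x+ey*y+np.array([0,0,z])
def B(p):d=np.array(p)-[*C,0];return np.array([d@ex,d@ey,p[2]])
def ori(s):
    x=np.array([0,0,-1.]);y=s*ex;return Ro.from_matrix(np.c_[x,y,np.cross(x,y)]).as_rotvec()
def snap(name,box,f):
    c=manip.camera("top" if "t" in name else "scene");a,b,d,e=box
    cv2.imwrite(f"pics/{name}.png",cv2.resize(c["image"][a:b,d:e,::-1],None,fx=f,fy=f,interpolation=cv2.INTER_CUBIC))
E
python3 - <<'E'
from h import *
q0=np.array(manip.get_joint_positions())
best=None
for s in(1,-1):
    q=manip.solve_ik(W(-.02,.05,.2),ori(s))
    print(s,None if q is None else np.round(q,2))
    if q is not None and (best is None or np.abs(q-q0).max()<best[0]):best=(np.abs(q-q0).max(),s)
s=best[1];print("s",s)
manip.command_gripper(0.0,20)
p=np.array(manip.get_position());manip.servo_line(p+[0,0,.06],rate=.15)
manip.move_to(W(-.02,.05,.25),ori(s))
manip.servo_line(W(-.02,.05,.13),rate=.12)
print(manip.get_time(),manip.get_width(),B(manip.get_position()),manip.get_contact_force())
snap("t2",(150,290,220,380),5);snap("s2",(130,290,220,430),3.5)
E
```

```text
1 [0.12 0.35 1.89 0.   0.9  0.15]
-1 None
s 1
5.4 -0.0001320046555874867 [-0.01947292  0.0500625   0.13061053] [ 0.80936367 -0.63403103  0.34459772]
```

View pics/s2.png

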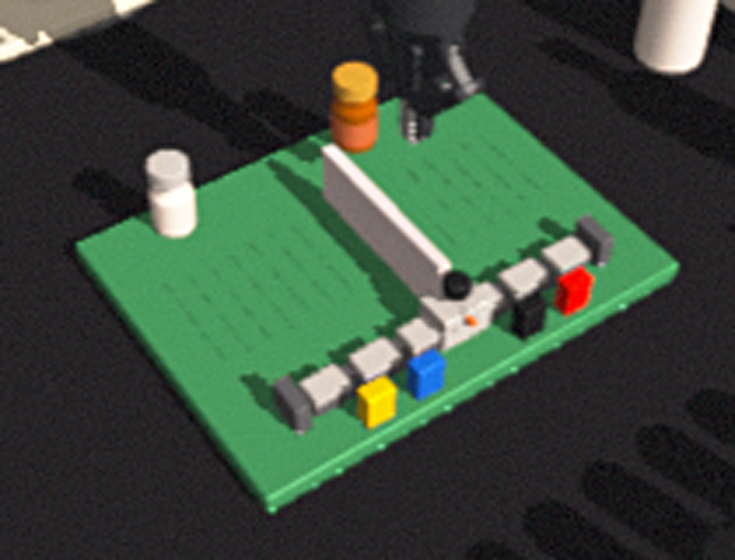

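The scene view shows the shut fingertips at about (412,125), on the +y side of the plate and clear of the jar at (355,110). Next: descend and push in small steps, logging force.

Run:
```python
from h import *
manip.servo_line(W(-.02,.05,.066),rate=.1);manip.hold(.2)
f0=np.array(manip.get_contact_force());print(np.round(f0,2))
y=.05
while y>-.054:
    y-=.002;manip.servo_line(W(-.02,y,.066),rate=.03)
    f=np.array(manip.get_contact_force())-f0;b=B(manip.get_position())
    print(f"{b[1]*1e3:.1f}:{f@ey:.1f}",end=" ")
    if abs(f@ey)>30 or abs(f[2])>15:print("ABORT",f);break
print(manip.get_time());snap("t3",(150,290,220,380),5);snap("s3",(130,290,220,430),3.5)
```

```text
[-0.33 -1.    0.58]
47.9:0.7 45.9:0.7 43.9:1.0 41.9:1.1 39.9:0.7 37.9:0.7 35.9:-0.3 33.9:1.7 31.9:1.1 29.9:1.2 27.9:1.0 25.9:1.9 23.9:1.3 21.9:1.3 19.9:0.5 17.9:0.8 15.9:0.2 13.8:0.3 11.8:0.7 9.8:1.5 7.8:0.8 5.8:0.6 3.8:0.5 1.8:1.0 -0.2:0.8 -2.2:-0.4 -4.2:1.1 -6.2:-0.1 -8.2:0.5 -10.2:0.4 -12.2:1.1 -14.2:1.0 -16.2:1.2 -18.2:1.4 -20.2:0.9 -22.2:0.6 -24.2:0.1 -26.2:1.4 -28.2:0.5 -30.1:1.7 -32.1:1.2 -34.1:0.6 -35.9:3.9 -38.1:1.5 -40.3:2.1 -42.3:0.4 -44.2:0.6 -46.2:0.7 -48.2:1.3 -50.2:0.9 -52.2:0.9 -54.2:0.5 19.4917
```

View pics/s3.png

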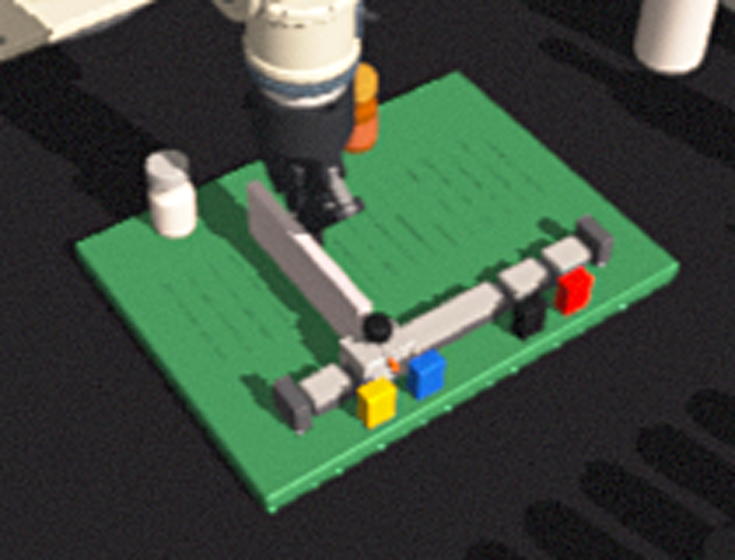

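The scene shows the plate past the blue tab, with the pointer at (393,365) between blue and yellow. The 3.9 N peak at TCP y=−36 was the stop leaving the −50 notch, so the finger leads by about 16 mm. I expect capture at TCP ≈ −73 to −78.

```bash
cat >> h.py <<'E'
def ptr(n="scene"):
    # board y of orange pointer (z .049) and yellow tab front/top centroid
    c=manip.camera(n);h=cv2.cvtColor(c["image"],cv2.COLOR_RGB2HSV)
    m=cv2.inRange(h,(5,150,110),(19,255,255));out=[]
    for a,p in [(int(s),q) for s,q in [(x[4],k) for x,k in zip(*cv2.connectedComponentsWithStats(m)[2:])][1:]]:
        b=B(ray(c,*p,.049))
        if a>1 and abs(b[0]-.122)<.02 and abs(b[1])<.15:out.append((a,np.round(b[:2]*1e3,1)))
    print(n,"pointer",out,"yellow",[np.round(B(ray(c,*p,.049))[:2]*1e3,1) for a,p in cents(masks(c)["yellow"])])
E
python3 - <<'E'
from h import *
f0=np.array([-.33,-1,.58]);ptr();ptr("top");y=-.054
while y>-.0755:
    y-=.001;manip.servo_line(W(-.02,y,.066),rate=.02)
    f=np.array(manip.get_contact_force())-f0;b=B(manip.get_position())
    print(f"{b[1]*1e3:.1f}:{f@ey:.1f}",end=" ")
    if abs(f@ey)>30:print("ABORT",f);break
print(manip.get_time());ptr();ptr("top");snap("s4",(130,290,220,430),3.5)
E
```

```text
scene pointer [(5, array([136.5, 108.3])), (8, array([118.8, -70.2]))] yellow [array([140.3, -97.2])]
top pointer [(4, array([126.4,  95.8]))] yellow [array([134.2, -94.5])]
-55.1:0.8 -56.0:1.6 -57.1:2.4 -58.1:2.0 -59.1:2.3 -60.1:2.8 -61.1:1.5 -62.2:1.5 -63.1:1.6 -64.1:2.3 -65.1:1.7 -66.2:2.3 -67.1:2.7 -68.1:2.7 -69.1:2.8 -70.1:1.6 -71.2:1.4 -72.2:1.4 -73.2:1.3 -74.1:0.6 -75.1:0.9 -76.1:0.7 25.1917
scene pointer [(4, array([136.3, 108.7])), (5, array([118.5, -92.4]))] yellow [array([140.2, -97. ])]
top pointer [(4, array([126.4,  95.8])), (4, array([122.5, -92.3]))] yellow [array([134.6, -94.7])]
```

View pics/s4.png

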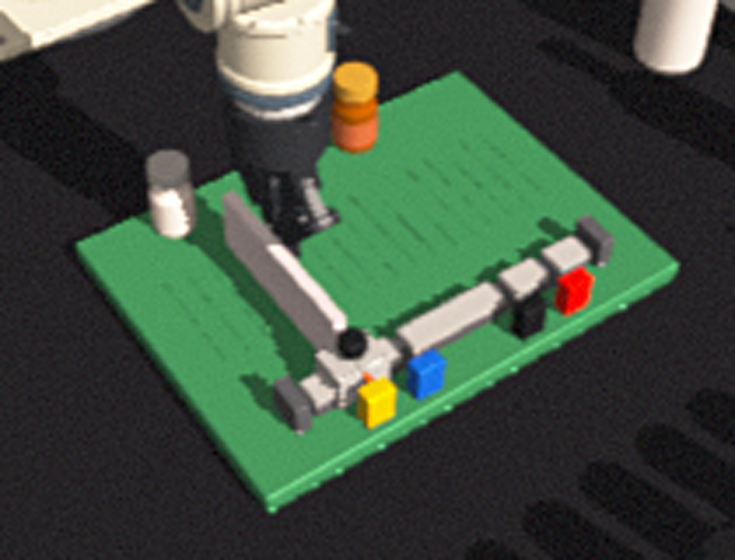

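The pointer reads −92.4 in both views, with the tab at −95 to −97. The push force fell from about 2.5 N to zero around TCP −73, which fits the ball dropping in. I'll nudge 2 mm more, watching force, then back off, retreat and check.

Run:
```python
from h import *
f0=np.array([-.33,-1,.58]);y=-.076
while y>-.0782:
    y-=.0005;manip.servo_line(W(-.02,y,.066),rate=.02)
    f=np.array([manip.get_contact_force() for _ in range(3)]).mean(0)-f0;b=B(manip.get_position())
    print(f"{b[1]*1e3:.1f}:{f@ey:.1f}",end=" ")
    if f@ey>4.5:print("firm");break
ptr();ptr("top")
manip.servo_line(W(-.02,-.045,.066),rate=.08);ptr();ptr("top")
manip.servo_line(W(-.02,-.03,.2),rate=.15);manip.hold(.3);ptr();ptr("top");print(manip.get_time())
snap("s5",(130,290,220,430),3.5);snap("t5",(165,285,230,370),5.5)
```

```text
-76.5:1.3 -77.0:1.8 -77.5:1.4 -78.0:1.5 -78.5:1.4 scene pointer [(5, array([136.5, 108.3])), (6, array([117.8, -93.9]))] yellow [array([140.1, -97.1])]
top pointer [(2, array([126.3,  99.1])), (5, array([122.9, -94.6]))] yellow [array([134.4, -94.6])]
scene pointer [(6, array([135.9, 108.1])), (5, array([118.4, -93.6]))] yellow [array([140.2, -97. ])]
top pointer [(3, array([126.3,  97.5])), (5, array([122.9, -94.6]))] yellow [array([134.4, -94.6])]
scene pointer [(6, array([135.9, 108.1])), (5, array([117.9, -94.5]))] yellow [array([140., -97.])]
top pointer [(4, array([126.4,  95.8])), (5, array([122.9, -94.6]))] yellow [array([134.4, -94.6])]
28.8083
```

View pics/s5.png

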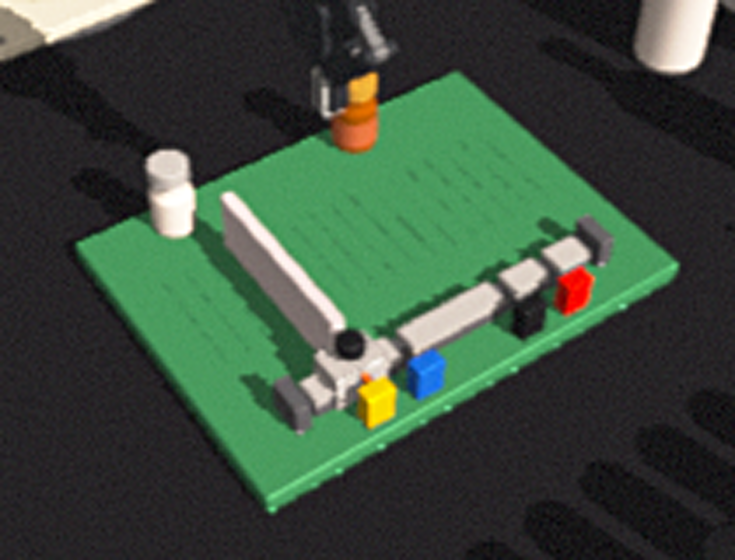

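View pics/t5.png

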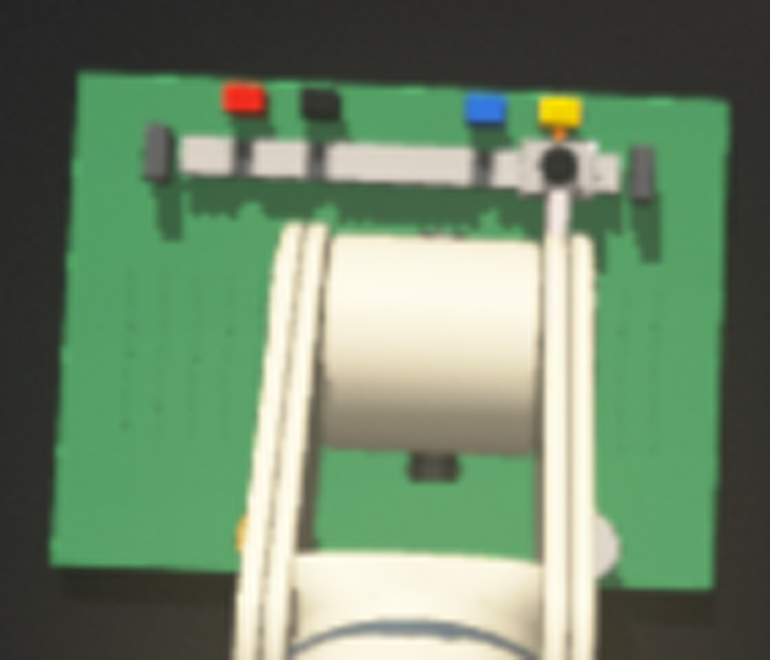

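Both views show the pointer facing the yellow tab (−94.6 against −94.6 in the top view). The jars are where they were and the arm is clear.

```bash
python3 -c "
from rig import manip
manip.sign_off();print(manip.get_time())"
```

```text
the job is handed in; nothing more can be done
the job is handed in; nothing more can be done
```

The stop is sitting in the notch beside the yellow tab (y = −95 mm), and the job was handed in at about 29 s. I pushed the plate from its +y side with the shut fingers, through the blue notch and on to yellow, then backed off and lifted clear.

**Position:** after release, both cameras put the pointer at y ≈ −94.5 mm. The yellow tab reads −94.6 mm in the top view and −97.0 mm in the scene view. That 2–3 mm difference is about the calibration error plus the height of the tab's visible side.

**Click:** the push force fell from about 2.5 N to the zero level as the stop entered the notch. The pointer stayed put, within camera noise, when the finger withdrew. I did not measure the ball's drop or try pushing the stop back out. The force readings were noisy by about 1 N. Leaving the blue notch showed a peak of only 3.9 N in 2 mm sampling, below the stated 8–13 N.

**Surroundings:** the spice jar and salt shaker look unmoved in the last pictures. The taller items beside the board were not re-checked one by one after the move.

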